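Shut the bath and fit its thermometer probe

ROBOT

A 6-joint arm with a two-finger parallel gripper is mounted at the origin on a cart in front of the work surface, level with it; the furniture and walls round the work are solid. World frame = base frame: x ahead of the robot, y to its left, z up, the work surface at z = 0. Lengths are in m, angles in rad, forces in N, time in s.
With the tool pointing down it reaches from about 0.35 to 0.775 m from the base axis. Payload 7.3 kg.
Tool frame: the origin (TCP) lies between the finger pads; the fingertips stand 17 mm ahead of it and the grasp point (between the pads) lies 2 mm behind it; z points along the fingers, y is the line along which they close (so a half turn about z gives the same grasp; the last joint's range is limited). The gripper opens to 92 mm and grips with 3 to 60 N. Pads are 19 mm wide; open, the fingers measure 130 mm over their backs; the gripper's body (75 mm by 190 mm) begins 47 mm behind the grasp point.
Start: joints at [-1.442, 0.342, 1.524, -0, 1.275, -0.146], TCP at [0.142, -0.505, 0.244] pointing down, gripper open.
Joint ranges: [-2.53, 2.53], [-0.77, 2.02], [0.04, 2.7], [-1, 4.14], [0.28, 2.66], [-3.11, 3.11]. Speed limits (rad/s): [2.57, 2.57, 3.14, 3.14, 3.14, 3.14].

INTERFACE

Orientations are given as [roll, pitch, yaw] about the fixed x, y, z axes, in that order (R = Rz(yaw) Ry(pitch) Rx(roll)).
In Python, from cell import robot, optics gives the robot as it stands.
- The arm moves only by the tool play_rows, never from a script. Its argument "rows" is a list of rows, each a list of 7 numbers: the shift along the tool's x, y, z in cm, then the turn, a rotation vector about the tool's x, y, z in rad, then the opening, from 0 (shut) to 1 (fully open). In form: [[tx, ty, tz, wx, wy, wz, grip], ...]. A call has 1 to 20 rows; each row is the pose to reach, as a shift and turn from the pose commanded when the call began, along the tool's axes at that moment; what a row does not reach only later rows make up. A row lasts 1/10 s, in which the tool goes at most 50 mm and 8.59 degrees, less where a joint would pass 70% of its speed; a pose out of reach is approached as far as the arm can. A call with a gripper value outside its range is refused whole. The fingers move at their own pace and stop on an object; "squeeze" is the grip in N (left out, the last holds). Time passes only in rows, so rows that repeat a pose let the fingers close. It gives the time, the measured TCP pose, the force, the opening and the grip force at its end, in the units of the state.
- robot.observe(): the state, without advancing time (a new reading comes with each control period).
- optics.read_camera(name): name is "scene" or "top" or "wrist"; returns (picture, depth): 400x640x3 uint8, red, green, blue; 400x640 float32, m along the optical axis (not along the pixel's ray), 0 where there is no reading.
- optics.camera_model(name): a dict with "fx", "fy", "cx", "cy" (pixels), "origin" and "rotation" of the camera in the world; the wrist camera has in their place "tool_from_camera" (4x4, takes a point from camera to tool coordinates, whose origin is the TCP and whose axes are the flange's). Camera axes: x right, y up, looking along -z (the intrinsics and any distortion apply to the point x, -y, -z); pixel columns grow to the right and rows downward; lengths in m; the calibration is good to about 2 mm. A picture is of the moment at which its call begins: read the wrist's pose just before it. camera_model takes no time and is no camera call.
- robot.hand_in(): hands the job in; it is judged then, once.
The state is a dict: "time": time; "qpos": joint angles; "qvel": joint speeds; "joint_efforts": joint torques, N m; "tool_pos": TCP position; "tool_rot": TCP orientation; "contact_force": force on the tool from outside, world axes, zero at the start; "torque": the same for the moment, N m; "opening": finger opening in m; "grip_force": force on a finger pad.
Only numpy, scipy, OpenCV 4.12 (cv2) and the standard library are available. Lean on these libraries where they do the work, as an engineer would, in place of code of your own. Each camera call takes 0.05 s, during which the arm holds its last target. There are 200 camera calls.

TASK

Get the small warming bath ready: first shut its lid fully, then take the thermometer probe (the rod with the long straight handle, not the stirring rod with the ball knob) out of its rest and push it through the slanting socket in the lid until its collar sits on the socket's mouth, and let go. Leave the stirring rod in its rest, and the vial and the bottle where they stand.

Things in the scene. Friction and masses are not known exactly. Their poses are not given: they have to be found in the camera images.
- bath: Small white open-topped warming bath, 150 long (its x) x 134 wide (its y) x 80 mm high, fixed on the worktop, with a small knob and display on its front (its -x face, turned roughly to the robot). Origin: centre of its underside; z up. The hinge line of its lid runs along its y at x = +75, z = +80 mm in this frame.
- bath_lid (a joint): Hinge angle of the bath's steel lid in rad: 0 = shut flat on the tub, grows as the front edge rises (up to 1.3). Stands open at the start. The hinge is stiff: the lid stays where it is left; about 1 to 3 N pushing on the tab moves it. Free to be pushed shut from above.
- lid_tab (a point): Point on the upper face of the black tab (40 x 56 x 6 mm) at the middle of the lid's front edge, 165 mm from the hinge line and 6 mm above the lid's underside. Its axes turn with the lid: x to the hinge, z out of the lid's upper face. The lid is 6 mm thick.
- socket (a point): Slanting steel tube fixed in the middle of the lid, 31 mm outside, bore 17 mm, 45 mm long, open at both ends. Origin: centre of its mouth (upper end, which stands about 31 mm above the lid's underside). z points along the bore out of the mouth; with the lid shut it leans 35 degrees from vertical towards the bath's front. y is the bath's y. Nothing in the tub lies in the way of the rod.
- probe_grip (a point): Centre of the thermometer probe's handle, a black cylinder 26 mm across, 70 mm long. z: along the probe from tip to handle. Collar (29 mm across, 5 mm thick): underside 40 mm below this point along -z; then a steel shank 13 mm across, 90 mm long, round tip. About 90 g. Starts upright in a rest. Fitted, this point lies 40 mm from the socket's origin along the socket's z.
- rest_a: Fixed rest holding the probe at the start: grey round foot 68 mm across with an upright aluminium tube, 31 mm outside, bore 17 mm, 105 mm tall. Origin: centre of its underside. The rod's collar lies on the tube's rim; lift the rod at least 95 mm to clear it. The two rests look alike and may stand either way round.
- rest_b: The other rest, the same in every way, holding the stirring rod. Origin: centre of its underside.
- stirrer_knob (a point): Centre of the ball knob (black, 36 mm across) of the stirring rod, which has the same shank and collar as the probe (collar's underside 30 mm below this point) and stands upright in the other rest. z along the rod. Leave it there.
- stain_mid (a point): Centre of a small brown-glass bottle with white cap, 37 mm across and 69 mm high, standing loose on the worktop to the left of the bath. Leave it there.
- vial_mid (a point): Centre of a small vial with white cap, 23 mm across and 46 mm high, standing loose on the worktop in front of the bath. Leave it there.
Not all that is in view belongs to the job. What is shaped like the part that bears probe_grip but pink is not meant.

How it is judged:
By the outcome, as a careful person would: the job done as asked, in the order asked, and still so for the second after the job is handed in, with the robot touching nothing.
It also fails if it takes over 56 s, if anything falls off the work surface, if the arm or the gripper's body presses on something with over 40 N, if the wrist force passes 120 N, or if a joint passes its speed limit or range.

## Working session

There is one attempt and no reset: what is moved stays moved. The work goes in short steps, Python scripts to look and compute and a tool call to move; the robot and the scene stay as the last step left them, time stands still between calls to the robot, and variables do not carry over. Pictures are saved under pics/ and viewed, at most 13 in all, crops included, and the job is handed in when it is done.

Besides the shell and the picture viewer there is one more tool, called after "Call:" as name(argument=value, ...), one argument or row to a line, values as JSON. play_rows: Moves the arm, as the interface text tells. Its arguments: {"type":"object","properties":{"rows":{"type":"array"},"squeeze":{"type":"number"}},"required":["rows"]}

```bash
ls; mkdir -p pics; python3 - <<'E'
from cell import robot, optics
import cv2, numpy as np
for n in ("scene","top"):
    p,d=optics.read_camera(n); cv2.imwrite(f"pics/{n}0.png",p[:,:,::-1]); np.save(f"pics/{n}0.npy",d)
    np.save(f"pics/{n}0_rgb.npy",p)
    print(n,optics.camera_model(n), (d>0).mean())
print(optics.camera_model("wrist")); print(robot.observe())
E
```

```text
pics
scene {'fx': 470.8683583028652, 'fy': 470.8683583028652, 'cx': 315.87965770885876, 'cy': 199.56984167930372, 'origin': array([-0.28982413,  0.70540809,  0.67545364]), 'rotation': array([ 1.07988305e+00, -1.02897998e-03, -2.24986627e+00])} 0.99588671875
top {'fx': 372.5731347093655, 'fy': 372.5731347093655, 'cx': 318.92125511332966, 'cy': 201.6307946399038, 'origin': array([0.4519231 , 0.04181179, 0.98212879]), 'rotation': array([ 0.07518214, -0.01208171, -1.57087045])} 0.9962265625
{'fx': 281.801683220709, 'fy': 281.801683220709, 'cx': 318.68484705728747, 'cy': 201.44039897032638, 'tool_from_camera': array([[ 3.76164871e-04,  9.56945328e-01,  2.90267974e-01,
         7.80868989e-02],
       [ 9.99999927e-01, -3.77989073e-04, -4.97814704e-05,
        -1.03266369e-04],
       [ 6.20799770e-05,  2.90267972e-01, -9.56945401e-01,
        -1.42213264e-01],
       [ 0.00000000e+00,  0.00000000e+00,  0.00000000e+00,
         1.00000000e+00]])}
{'time': 0.1, 'qpos': array([-1.44199017e+00,  3.42671745e-01,  1.52490554e+00,  2.83379034e-05,
        1.27539290e+00, -1.45977964e-01]), 'qvel': array([-0.00113329, -0.00055401, -0.00268484,  0.00178626, -0.00221705,
       -0.00046932]), 'joint_efforts': array([ 1.96797722e-03, -4.32003093e+01, -2.44693834e+01,  7.19947438e-02,
        5.26457315e-02, -5.33384639e-05]), 'tool_pos': array([ 0.1424508 , -0.50496247,  0.2431103 ]), 'tool_rot': array([-3.14023372e+00, -2.27185587e-04,  2.74775697e-01]), 'contact_force': array([-0.29595171, -0.56240957,  0.51530992]), 'torque': array([ 0.0151682 , -0.01716821,  0.03995531]), 'grip_force': 0.0, 'opening': 0.09188996967639494}
```

View pics/scene0.png

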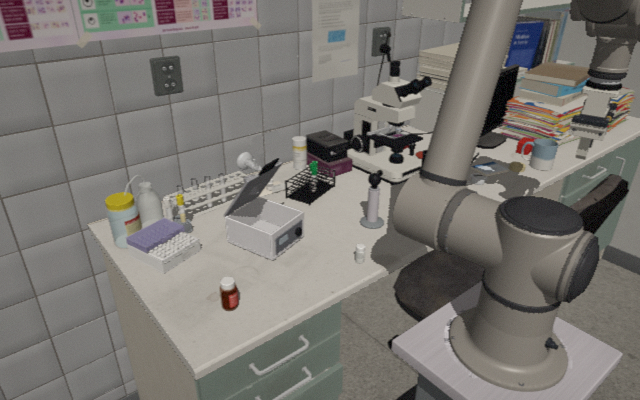

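View pics/top0.png

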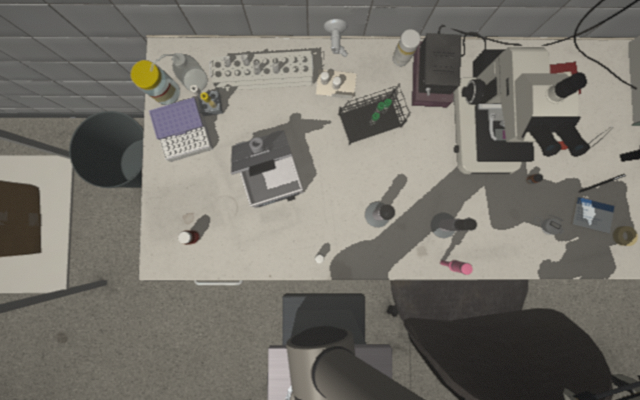

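The scene view shows the bath at about (265,225) with its lid open, and a ball-knob rod at (373,200). In the top view the bath is at (270,175), the ball-knob rest at (380,213), and the long-handled rod at (455,225). I take that last one to be the probe. The pink decoy is at (458,267), the vial at (320,258) and the bottle at (188,237).

```bash
cat > h.py <<'E'
import numpy as np, cv2
from scipy.spatial.transform import Rotation as R
from cell import robot, optics
def pose(n):
    m=optics.camera_model(n)
    if n=="wrist":
        s=robot.observe(); T=np.eye(4); T[:3,:3]=R.from_euler("xyz",s["tool_rot"]).as_matrix(); T[:3,3]=s["tool_pos"]
        return m,T@m["tool_from_camera"]
    T=np.eye(4); T[:3,:3]=R.from_euler("xyz",m["rotation"]).as_matrix(); T[:3,3]=m["origin"]; return m,T
def cloud(m,T,d):
    v,u=np.mgrid[:400,:640]
    P=np.stack([(u-m["cx"])/m["fx"]*d,-(v-m["cy"])/m["fy"]*d,-d],-1)
    return P@T[:3,:3].T+T[:3,3]
def ray(m,T,u,v,z):
    r=T[:3,:3]@np.array([(u-m["cx"])/m["fx"],-(v-m["cy"])/m["fy"],-1]); o=T[:3,3]
    return o+r*(z-o[2])/r[2]
E
python3 - <<'E'
from h import *
p=np.load("pics/top0_rgb.npy"); c=p[110:290,130:490,::-1]
cv2.imwrite("pics/topcrop.png",cv2.resize(c,None,fx=2.2,fy=2.2,interpolation=cv2.INTER_CUBIC))
np.set_printoptions(precision=3,suppress=True)
for n,pts in (("top",[(383,213),(388,211),(443,225),(456,224),(466,224),(188,237),(320,259),(250,255),(254,147),(270,178),(360,230)]),("scene",[(375,180),(360,248),(228,285),(262,185),(290,250)])):
    m,T=pose(n); W=cloud(m,T,np.load(f"pics/{n}0.npy"))
    for u,v in pts: print(n,u,v,W[v,u])
m,T=pose("top"); W=cloud(m,T,np.load("pics/top0.npy"))
for nm,(x0,x1,y0,y1) in dict(A=(365,410,195,232),B=(430,480,205,240)).items():
    P=W[y0:y1,x0:x1].reshape(-1,3)
    for a,b in ((.02,.1),(.1,.13),(.13,.16),(.16,.19),(.19,.25)):
        q=P[(P[:,2]>a)&(P[:,2]<b)]
        if len(q):print(nm,a,b,len(q),q.mean(0),q.min(0),q.max(0))
E
```

```text
top 383 213 [ 0.489 -0.112  0.149]
top 388 211 [ 0.493 -0.122  0.154]
top 443 225 [ 0.464 -0.28   0.053]
top 456 224 [ 0.465 -0.283  0.13 ]
top 466 224 [ 0.464 -0.284  0.183]
top 188 237 [0.434 0.349 0.068]
top 320 259 [0.379 0.028 0.047]
top 250 255 [0.386 0.209 0.002]
top 254 147 [0.632 0.174 0.178]
top 270 178 [0.587 0.158 0.011]
top 360 230 [ 0.451 -0.078  0.   ]
scene 375 180 [ 0.476 -0.112  0.141]
scene 360 248 [0.371 0.036 0.045]
scene 228 285 [0.42  0.363 0.067]
scene 262 185 [0.646 0.128 0.135]
scene 290 250 [ 0.525  0.131 -0.001]
A 0.02 0.1 65 [ 0.49  -0.11   0.064] [ 0.477 -0.122  0.022] [ 0.506 -0.107  0.1  ]
A 0.1 0.13 12 [ 0.489 -0.11   0.106] [ 0.479 -0.115  0.102] [ 0.503 -0.108  0.112]
A 0.13 0.16 198 [ 0.492 -0.12   0.147] [ 0.476 -0.138  0.132] [ 0.51  -0.105  0.155]
B 0.02 0.1 136 [ 0.465 -0.283  0.062] [ 0.451 -0.291  0.02 ] [ 0.479 -0.279  0.1  ]
B 0.1 0.13 74 [ 0.464 -0.286  0.113] [ 0.451 -0.3    0.101] [ 0.48 -0.28  0.13]
B 0.13 0.16 55 [ 0.464 -0.286  0.145] [ 0.453 -0.292  0.13 ] [ 0.476 -0.282  0.159]
B 0.16 0.19 146 [ 0.465 -0.293  0.178] [ 0.453 -0.308  0.161] [ 0.477 -0.281  0.184]
```

View pics/topcrop.png

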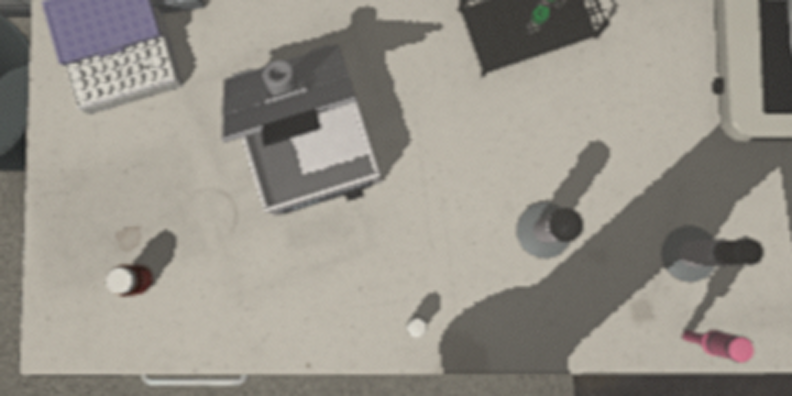

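The crop confirms it. The probe (long handle) stands at about (0.465,-0.295) with its top at 0.183, and the ball-knob rod is the other one. The lid is open with the tab overhanging and the socket near the top-view position (256,145).

```bash
python3 - <<'E'
from h import *
np.set_printoptions(precision=4,suppress=True)
m,T=pose("top"); W=cloud(m,T,np.load("pics/top0.npy")); p=np.load("pics/top0_rgb.npy").astype(int)
sub=np.s_[125:215,225:315]
P=W[sub].reshape(-1,3); C=p[sub].reshape(-1,3)
# lid plane: dark pixels, z>.09
q=P[(P[:,2]>.1)&(P[:,2]<.27)]
for i in range(4):
    c=q.mean(0); n=np.linalg.svd(q-c)[2][2]; n*=np.sign(n[2]); r=(q-c)@n
    q=q[abs(r)<(.02,.01,.005,.003)[i]]
print("lid n",n,len(q),"angle",np.arccos(n[2]),"yaw(hinge-> bath -x dir)",np.degrees(np.arctan2(n[1],n[0])))
print("lid extent",q.min(0),q.max(0))
# rim
rim=P[abs(P[:,2]-.08)<.006]
box=cv2.minAreaRect((rim[:,:2]*1000).astype(np.float32)); print(len(rim),box,cv2.boxPoints(box))
# hinge: intersection of lid upper plane with z=.08(+6mm)
for z in (.08,.086): 
    d=n[:2]/np.hypot(*n[:2]); print("hinge line dist along d",d,(c@n-z*n[2])/np.hypot(*n[:2]))
# corner extents of tub: all points z .03-.086 projected
m2,T2=pose("scene"); W2=cloud(m2,T2,np.load("pics/scene0.npy"))
Q=W2[180:265,220:310].reshape(-1,3); 
yaw=np.arctan2(n[1],n[0])
for nm,A in (("top",P),("scene",Q)):
    A=A[(A[:,2]>.02)&(A[:,2]<.084)]
    for w in (yaw+np.pi,yaw):
        e=np.array([np.cos(w),np.sin(w)]); f=np.array([-e[1],e[0]])
        print(nm,np.degrees(w),np.percentile(A[:,:2]@e,[.5,2,50,98,99.5]),np.percentile(A[:,:2]@f,[.5,2,50,98,99.5]))
        break
E
```

```text
lid n [0.7646 0.2423 0.5973] 1435 angle 0.9306795460265228 yaw(hinge-> bath -x dir) 17.582221460954855
lid extent [0.562  0.0914 0.1001] [0.6836 0.2416 0.2377]
298 ((604.2364501953125, 159.59951782226562), (157.7303009033203, 134.46142578125), 17.493783950805664) [[508.8091 200.0137]
 [549.2286  71.7712]
 [699.6638 119.1853]
 [659.2443 247.4278]]
hinge line dist along d [0.9533 0.3021] 0.7051601251062084
hinge line dist along d [0.9533 0.3021] 0.7006917729722003
top 197.58222146095486 [-0.7027 -0.6369 -0.5493 -0.5364 -0.5338] [-0.0361 -0.0355  0.013   0.0968  0.0974]
scene 197.58222146095486 [-0.8636 -0.8545 -0.6354 -0.5399 -0.533 ] [-0.037  -0.036   0.0487  0.2766  0.3056]
```

```bash
cat >> h.py <<'E'
np.set_printoptions(precision=3,suppress=True)
YAW=np.radians(17.5); E=np.array([np.cos(YAW),np.sin(YAW),0]); F=np.array([-E[1],E[0],0]); Z=np.array([0,0,1.])
def down(tilt=0,yaw=YAW):  # tilt>0: tool points forward along E
    z=np.sin(tilt)*np.array([np.cos(yaw),np.sin(yaw),0])-np.cos(tilt)*Z; y=-np.array([-np.sin(yaw),np.cos(yaw),0]); return np.stack([np.cross(y,z),y,z],1)
def rel(targets):
    s=robot.observe(); R0=R.from_euler("xyz",s["tool_rot"]); 
    for p,M in targets:
        print(np.round(100*R0.inv().apply(np.array(p)-s["tool_pos"]),2),np.round((R0.inv()*R.from_matrix(M)).as_rotvec(),3))
def brief():
    s=robot.observe(); print(s["time"],s["tool_pos"],s["tool_rot"],"F",s["contact_force"],"M",s["torque"],s["opening"],s["grip_force"])
E
python3 - <<'E'
from h import *
f=-.0305; D=down()
def W(e,z): return e*E+f*F+(z+.017)*Z
t=[(np.array([.142,-.505,.34]),D),(W(.66,.31),D),(W(.65,.235),D)]
H=.696; r=.168
for th in (1.05,.93,.8,.65,.5,.35,.2,.1,.03,0): t.append((W(H-r*np.cos(th)+.006*np.sin(th)+.010*np.sin(th),.08+r*np.sin(th)+.006*np.cos(th)),D))
for p,_ in t: print(p)
rel(t)
E
```

```text
[ 0.142 -0.505  0.34 ]
[0.639 0.169 0.327]
[0.629 0.166 0.252]
[0.606 0.159 0.246]
[0.589 0.154 0.235]
[0.572 0.148 0.222]
[0.555 0.143 0.203]
[0.54  0.138 0.183]
[0.528 0.134 0.16 ]
[0.519 0.132 0.136]
[0.515 0.13  0.12 ]
[0.513 0.13  0.108]
[0.513 0.13  0.103]
[-0.04 -0.02 -9.69] [-0.001 -0.    -0.031]
[ 66.05 -51.45  -8.3 ] [-0.001 -0.    -0.031]
[ 65.05 -51.41  -0.8 ] [-0.001 -0.    -0.031]
[ 62.68 -51.34  -0.18] [-0.001 -0.    -0.031]
[ 60.89 -51.28   0.87] [-0.001 -0.    -0.031]
[ 59.1  -51.23   2.22] [-0.001 -0.    -0.031]
[ 57.25 -51.17   4.05] [-0.001 -0.    -0.031]
[ 55.68 -51.12   6.11] [-0.001 -0.    -0.031]
[ 54.42 -51.07   8.37] [-0.001 -0.    -0.031]
[ 53.51 -51.04  10.77] [-0.001 -0.    -0.031]
[ 53.1  -51.03  12.42] [-0.001 -0.    -0.031]
[ 52.91 -51.02  13.59] [-0.001 -0.    -0.031]
[ 52.86 -51.02  14.09] [-0.001 -0.    -0.031]
```

Call:
play_rows(
  rows=[
    [0, 0, -5, 0, 0, 0, 0.5],
    [0, 0, -9, 0, 0, -0.031, 0],
    [66, -51.4, -9, 0, 0, -0.031, 0],
    [66, -51.4, -9, 0, 0, -0.031, 0],
    [66, -51.4, -9, 0, 0, -0.031, 0],
    [66, -51.4, -9, 0, 0, -0.031, 0],
    [66, -51.4, -9, 0, 0, -0.031, 0],
    [66, -51.4, -9, 0, 0, -0.031, 0],
    [66, -51.4, -9, 0, 0, -0.031, 0],
    [66, -51.4, -9, 0, 0, -0.031, 0],
    [66, -51.4, -9, 0, 0, -0.031, 0],
    [66, -51.4, -9, 0, 0, -0.031, 0],
    [66, -51.4, -9, 0, 0, -0.031, 0],
    [66, -51.4, -9, 0, 0, -0.031, 0],
    [66, -51.4, -9, 0, 0, -0.031, 0],
    [66, -51.4, -9, 0, 0, -0.031, 0],
    [66, -51.4, -9, 0, 0, -0.031, 0],
    [66, -51.4, -9, 0, 0, -0.031, 0],
    [66, -51.4, -9, 0, 0, -0.031, 0],
    [66, -51.4, -9, 0, 0, -0.031, 0],
  ],
)

```text
time: 2.1
tool_pos: [0.6394, 0.1725, 0.3306]
tool_rot: [-3.14, 0.003, 0.31]
contact_force: [-0.8, -0.7, -0.1]
opening: 0.0009
grip_force: 0.0
```

Call:
play_rows(
  rows=[
    [-1.2, 0.3, 4, 0, 0, 0, 0],
    [-1.2, 0.3, 7.5, 0, 0, 0, 0],
    [-2.3, 0.3, 8, 0, 0, 0, 0],
    [-3.5, 0.3, 8.5, 0, 0, 0, 0],
    [-4.4, 0.3, 9, 0, 0, 0, 0],
    [-5.3, 0.3, 9.6, 0, 0, 0, 0],
    [-6.2, 0.3, 10.2, 0, 0, 0, 0],
    [-7.1, 0.3, 10.9, 0, 0, 0, 0],
    [-8.1, 0.3, 11.8, 0, 0, 0, 0],
    [-9, 0.3, 12.7, 0, 0, 0, 0],
    [-9.8, 0.3, 13.8, 0, 0, 0, 0],
    [-10.5, 0.3, 14.8, 0, 0, 0, 0],
    [-11.2, 0.3, 16, 0, 0, 0, 0],
    [-11.8, 0.3, 17.1, 0, 0, 0, 0],
    [-12.3, 0.3, 18.3, 0, 0, 0, 0],
    [-12.7, 0.3, 19.5, 0, 0, 0, 0],
    [-12.9, 0.3, 20.3, 0, 0, 0, 0],
    [-13.1, 0.3, 21, 0, 0, 0, 0],
    [-13.1, 0.3, 21, 0, 0, 0, 0],
  ],
)

```text
time: 4.0
tool_pos: [0.5135, 0.1258, 0.1229]
tool_rot: [-3.141, 0.002, 0.306]
contact_force: [0.2, -0.5, 0.8]
opening: 0.0004
grip_force: 0.0
```

Call:
play_rows(
  rows=[
    [0, 0, 0.6, 0, 0, 0, 0],
    [0, 0, 1.2, 0, 0, 0, 0],
    [0, 0, 1.6, 0, 0, 0, 0],
    [0, 0, 1.9, 0, 0, 0, 0],
    [0, 0, 2.1, 0, 0, 0, 0],
    [0, 0, 2.1, 0, 0, 0, 0],
  ],
)

```text
time: 4.6
tool_pos: [0.5141, 0.1262, 0.1032]
tool_rot: [3.141, 0.0, 0.306]
contact_force: [-2.8, -1.0, 5.9]
opening: 0.0003
grip_force: 3.1
```

Call:
play_rows(
  rows=[
    [0, 0, 0.2, 0, 0, 0, 0],
    [0, 0, 0.4, 0, 0, 0, 0],
    [0, 0, 0.4, 0, 0, 0, 0],
  ],
)

```text
time: 4.9
tool_pos: [0.5142, 0.1262, 0.1027]
tool_rot: [3.141, -0.002, 0.306]
contact_force: [-13.0, -3.0, 35.8]
opening: 0.0007
grip_force: 17.9
```

Call:
play_rows(
  rows=[
    [0, 0, -3, 0, 0, 0, 0],
    [0, 0, -7, 0, 0, 0, 0],
    [0, 0, -12, 0, 0, 0, 0],
    [5, 0, -16, 0, 0, 0, 0.3],
    [10, 0, -18, 0, 0, 0, 1],
    [10, 0, -18, 0, 0, 0, 1],
    [10, 0, -18, 0, 0, 0, 1],
    [10, 0, -18, 0, 0, 0, 1],
  ],
)

```text
time: 5.7
tool_pos: [0.6089, 0.1562, 0.2775]
tool_rot: [-3.141, 0.002, 0.306]
contact_force: [-0.4, 0.3, -1.1]
opening: 0.0362
grip_force: 0.0
```

```bash
python3 - <<'E'
from h import *
m,T=pose("wrist"); brief()
p,d=optics.read_camera("wrist"); np.savez("pics/w1.npz",p=p,d=d,T=T); cv2.imwrite("pics/w1.png",p[:,:,::-1])
W=cloud(m,T,d); P=W.reshape(-1,3)
a=P@E; b=P@F
for lo,hi in ((.075,.083),(.083,.09),(.09,.095),(.095,.1),(.1,.105),(.105,.11),(.11,.115),(.115,.125)):
    k=(P[:,2]>lo)&(P[:,2]<hi)&(a>.45)&(a<.75)&(b>-.12)&(b<.06)
    if k.any(): print(lo,hi,k.sum(),np.percentile(a[k],[1,50,99]),np.percentile(b[k],[1,50,99]))
E
```

```text
5.7 [0.609 0.156 0.278] [-3.141  0.002  0.306] F [-0.4    0.256 -1.057] M [-0.023  0.036 -0.012] 0.03619541253837319 0.0
0.075 0.083 50 [0.627 0.701 0.701] [-0.087 -0.035  0.023]
0.083 0.09 12342 [0.511 0.629 0.697] [-0.097 -0.032  0.034]
0.09 0.095 743 [0.59  0.629 0.647] [-0.054 -0.032 -0.01 ]
0.095 0.1 118 [0.596 0.624 0.629] [-0.046 -0.032 -0.018]
0.1 0.105 148 [0.588 0.617 0.625] [-0.046 -0.032 -0.018]
0.105 0.11 208 [0.588 0.608 0.623] [-0.046 -0.031 -0.017]
0.11 0.115 158 [0.595 0.611 0.618] [-0.046 -0.032 -0.017]
0.115 0.125 167 [0.603 0.609 0.615] [-0.045 -0.032 -0.02 ]
```

View pics/w1.png

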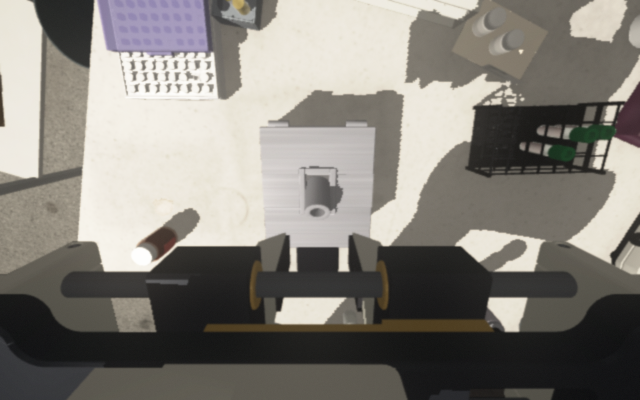

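The lid is shut flat. The socket's mouth ring is at about (318,212) and leans to the front as expected.

```bash
python3 - <<'E'
from h import *
g=np.load("pics/w1.npz"); m=optics.camera_model("wrist"); W=cloud(m,g["T"],g["d"]).reshape(400,640,3)
n=-np.sin(np.radians(35))*E+np.cos(np.radians(35))*Z
sub=W[185:235,285:350].reshape(-1,3); sub=sub[sub[:,2]>.093]
s=sub@n; h=np.histogram(s,bins=30); print(h[0]); print(h[1])
t=np.stack([np.cos(np.radians(35))*E+np.sin(np.radians(35))*Z,F],1)
top=np.median(s[s>np.percentile(s,85)])
k=abs(s-top)<.002; q=(sub[k]@t)
(c,r)=cv2.minEnclosingCircle((q*1000).astype(np.float32)); print("ring",top,k.sum(),c,r, q.mean(0))
C=t@(np.array(c)/1000)+n*top; print("mouth centre",C,"e,f,z",C@E,C@F,C[2])
im=cv2.resize(g["p"][180:240,280:360,::-1],None,fx=8,fy=8,interpolation=cv2.INTER_CUBIC); cv2.imwrite("pics/sock.png",im)
# refine the lid plane height
L=W[180:235,270:290].reshape(-1,3); print("lid top z",np.median(L[:,2]))
E
```

```text
[100 119 138 205 254   0   0   0   0   0   0   0   0   0   0   0   0   2
   0   0   0   0   0   0   0   0   0   0   0  13]
[-0.283 -0.276 -0.268 -0.261 -0.254 -0.246 -0.239 -0.231 -0.224 -0.217
 -0.209 -0.202 -0.194 -0.187 -0.18  -0.172 -0.165 -0.157 -0.15  -0.143
 -0.135 -0.128 -0.12  -0.113 -0.106 -0.098 -0.091 -0.083 -0.076 -0.069
 -0.061]
ring -0.25112794093216817 235 (555.0447998046875, -31.808605194091797) 15.345232963562012 [ 0.556 -0.032]
mouth centre [0.581 0.15  0.113] e,f,z 0.5987071518600331 -0.03180860519409179 0.11264865209448166
lid top z 0.08739685002565295
```

View pics/sock.png

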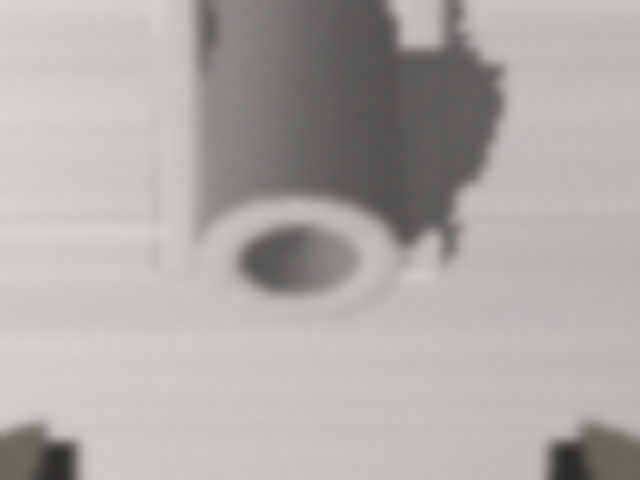

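```bash
python3 - <<'E'
from h import *
g=np.load("pics/w1.npz"); m=optics.camera_model("wrist")
C=ray(m,g["T"],280+297.5/8-.44,180+258/8-.44,.1115); print(C,C@E,C@F)
brief(); rel([([.465,-.293,.31],down())])
E
```

```text
[0.581 0.15  0.111] 0.5993641509808669 -0.031727932068993665
5.75 [0.608 0.156 0.278] [-3.141  0.003  0.306] F [ 0.412 -0.726  0.601] M [ 0.019  0.01  -0.019] 0.03968606409833886 0.0
[-27.21  38.51  -3.19] [-0.     0.003  0.   ]
```

Call:
play_rows(
  rows=[
    [-27.2, 38.5, -3.2, 0, 0, 0, 1],
    [-27.2, 38.5, -3.2, 0, 0, 0, 1],
    [-27.2, 38.5, -3.2, 0, 0, 0, 1],
    [-27.2, 38.5, -3.2, 0, 0, 0, 1],
    [-27.2, 38.5, -3.2, 0, 0, 0, 1],
    [-27.2, 38.5, -3.2, 0, 0, 0, 1],
    [-27.2, 38.5, -3.2, 0, 0, 0, 1],
    [-27.2, 38.5, -3.2, 0, 0, 0, 1],
    [-27.2, 38.5, -3.2, 0, 0, 0, 1],
    [-27.2, 38.5, -3.2, 0, 0, 0, 1],
    [-27.2, 38.5, -3.2, 0, 0, 0, 1],
    [-27.2, 38.5, -3.2, 0, 0, 0, 1],
    [-27.2, 38.5, -3.2, 0, 0, 0, 1],
    [-27.2, 38.5, -3.2, 0, 0, 0, 1],
    [-27.2, 38.5, -3.2, 0, 0, 0, 1],
  ],
)

```text
time: 7.25
tool_pos: [0.4665, -0.2916, 0.3108]
tool_rot: [3.142, -0.0, 0.308]
contact_force: [-0.5, -0.4, 0.1]
opening: 0.0919
grip_force: 0.0
```

```bash
python3 - <<'E'
from h import *
brief(); m,T=pose("wrist")
p,d=optics.read_camera("wrist"); np.savez("pics/w2.npz",p=p,d=d,T=T); cv2.imwrite("pics/w2.png",p[:,:,::-1])
W=cloud(m,T,d); P=W.reshape(-1,3)
for lo,hi in ((.03,.1),(.1,.14),(.14,.172),(.172,.19)):
    k=(P[:,2]>lo)&(P[:,2]<hi)&(np.hypot(P[:,0]-.465,P[:,1]+.293)<.04)
    if k.any(): print(lo,hi,k.sum(),np.percentile(P[k],[1,50,99],axis=0).round(4).tolist(), cv2.minEnclosingCircle((P[k][:,:2]*1000).astype(np.float32)))
E
```

```text
7.25 [ 0.466 -0.292  0.311] [ 3.142 -0.     0.308] F [-0.545 -0.428  0.123] M [-0.017 -0.022 -0.038] 0.091897298114256 0.0
0.03 0.1 177 [[0.4625, -0.3112, 0.0302], [0.4756, -0.2934, 0.07], [0.4778, -0.2835, 0.0985]] ((465.74151611328125, -297.84637451171875), 15.049324035644531)
0.1 0.14 216 [[0.4576, -0.3133, 0.1006], [0.4732, -0.2942, 0.1115], [0.4775, -0.2841, 0.1392]] ((462.82818603515625, -298.86962890625), 15.413955688476562)
0.14 0.172 142 [[0.4633, -0.308, 0.1408], [0.4736, -0.294, 0.1563], [0.4755, -0.286, 0.1709]] ((467.2126159667969, -297.05682373046875), 11.929335594177246)
0.172 0.19 523 [[0.4514, -0.3109, 0.1752], [0.4641, -0.2983, 0.181], [0.4755, -0.2863, 0.1829]] ((462.7615051269531, -298.7575378417969), 13.395360946655273)
```

View pics/w2.png

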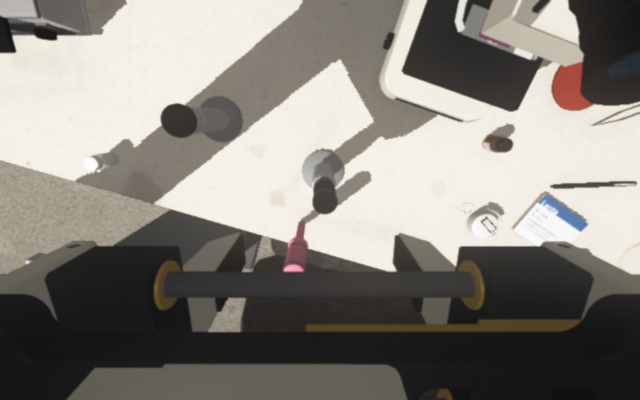

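The probe's handle is at (325,195), and its top circle centres at (0.463,-0.299). Descending to grip.

Call:
play_rows(
  rows=[
    [-0.5, 0.5, 5, 0, 0, 0, 1],
    [-0.5, 0.5, 9, 0, 0, 0, 1],
    [-0.5, 0.5, 12.5, 0, 0, 0, 1],
    [-0.5, 0.5, 15, 0, 0, 0, 1],
    [-0.5, 0.5, 15.8, 0, 0, 0, 1],
    [-0.5, 0.5, 15.8, 0, 0, 0, 1],
    [-0.5, 0.5, 15.8, 0, 0, 0, 0.1],
    [-0.5, 0.5, 15.8, 0, 0, 0, 0.1],
    [-0.5, 0.5, 15.8, 0, 0, 0, 0.1],
    [-0.5, 0.5, 15.8, 0, 0, 0, 0.1],
    [-0.5, 0.5, 15.8, 0, 0, 0, 0.1],
    [-0.5, 0.5, 15.8, 0, 0, 0, 0.1],
    [-0.5, 0.5, 15.8, 0, 0, 0, 0.1],
    [-0.5, 0.5, 15.8, 0, 0, 0, 0.1],
  ],
  squeeze=25,
)

```text
time: 8.7
tool_pos: [0.4628, -0.299, 0.1527]
tool_rot: [3.142, 0.0, 0.306]
contact_force: [1.1, -0.8, 0.2]
opening: 0.0322
grip_force: 0.0
```

Call:
play_rows(
  rows=[
    [0, 0, 0, 0, 0, 0, 0.1],
    [0, 0, 0, 0, 0, 0, 0.1],
    [0, 0, 0, 0, 0, 0, 0.1],
    [0, 0, 0, 0, 0, 0, 0.1],
  ],
  squeeze=25,
)

```text
time: 9.1
tool_pos: [0.4628, -0.299, 0.1527]
tool_rot: [3.142, 0.0, 0.306]
contact_force: [-0.2, 0.5, -0.6]
opening: 0.0255
grip_force: 25.0
```

```bash
python3 - <<'E'
from h import *
C=np.array([.581,.150,.111]); n=-np.sin(np.radians(35))*E+np.cos(np.radians(35))*Z
D=down(np.radians(35))
rel([([.463,-.299,.345],down()),([.49,.125,.345],down()),(C+n*.168+0*Z,D),(C+n*.148,D),(C+n*.048,D)])
print(C+n*.168)
E
```

```text
[  0.02   0.   -19.23] [0. 0. 0.]
[ 15.35 -39.62 -19.24] [0. 0. 0.]
[ 15.15 -39.27  -9.6 ] [-0.     0.611  0.   ]
[ 16.3  -39.27  -7.96] [-0.     0.611  0.   ]
[ 22.03 -39.26   0.23] [-0.     0.611  0.   ]
[0.489 0.121 0.249]
```

Call:
play_rows(
  rows=[
    [0, 0, -1, 0, 0, 0, 0.1],
    [0, 0, -3, 0, 0, 0, 0.1],
    [0, 0, -6, 0, 0, 0, 0.1],
    [0, 0, -10, 0, 0, 0, 0.1],
    [0, 0, -14, 0, 0, 0, 0.1],
    [0, 0, -17, 0, 0, 0, 0.1],
    [0, 0, -19.2, 0, 0, 0, 0.1],
    [0, 0, -19.2, 0, 0, 0, 0.1],
    [0, 0, -19.2, 0, 0, 0, 0.1],
  ],
)

```text
time: 10.0
tool_pos: [0.4626, -0.2988, 0.3444]
tool_rot: [-3.142, 0.0, 0.306]
contact_force: [-0.3, -0.1, -1.0]
opening: 0.0256
grip_force: 25.0
```

```bash
python3 - <<'E'
from h import *
brief()
m,T=pose("wrist")
p,d=optics.read_camera("wrist"); np.savez("pics/w3.npz",p=p,d=d,T=T); cv2.imwrite("pics/w3.png",p[:,:,::-1])
C=np.array([.581,.150,.111]); n=-np.sin(np.radians(35))*E+np.cos(np.radians(35))*Z
D=down(np.radians(35))
rel([([.49,.125,.345],down()),(C+n*.168,D)])
E
```

```text
10.0 [ 0.463 -0.299  0.344] [-3.142  0.     0.306] F [-0.323 -0.113 -1.015] M [-0.003  0.018 -0.034] 0.02555519482673152 24.99989926815033
[ 15.38 -39.57  -0.1 ] [-0.002  0.001  0.   ]
[ 15.19 -39.2    9.53] [-0.002  0.612 -0.   ]
```

View pics/w3.png

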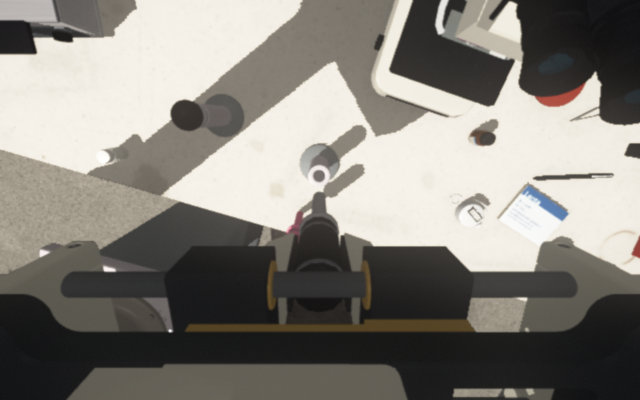

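The probe is held straight, with its shank tip at about (319,195), and the rest is empty below it. Next I check the shank axis in the tool frame.

```bash
python3 - <<'E'
from h import *
g=np.load("pics/w3.npz"); m=optics.camera_model("wrist")
W=cloud(m,m["tool_from_camera"],g["d"])[185:260,290:350].reshape(-1,3)
k=(abs(W[:,0])<.03)&(abs(W[:,1])<.025)&(W[:,2]<.15)&(W[:,2]>-.03); W=W[k]
for lo in np.arange(-.03,.15,.012):
    q=W[(W[:,2]>=lo)&(W[:,2]<lo+.012)]
    if len(q)>3: print(round(lo,3),len(q),"x max",np.percentile(q[:,0],97).round(4),"y",q[:,1].min().round(4),q[:,1].max().round(4), "mid",np.median(q[:,1]).round(4))
print(W[:,2].max())
E
```

```text
-0.03 81 x max 0.0137 y -0.0063 0.0059 mid -0.0004
-0.018 518 x max 0.013 y -0.0153 0.0159 mid 0.0006
-0.006 563 x max 0.013 y -0.0165 0.0172 mid 0.0006
0.006 457 x max 0.0129 y -0.0175 0.0181 mid 0.0001
0.018 268 x max 0.0132 y -0.0129 0.0126 mid -0.0002
0.03 295 x max 0.0139 y -0.014 0.0135 mid -0.0006
0.042 84 x max 0.0143 y -0.014 0.0135 mid 0.0005
0.066 44 x max 0.0068 y -0.0056 0.0051 mid -0.0006
0.078 61 x max 0.0067 y -0.0068 0.0061 mid -0.0007
0.09 57 x max 0.0065 y -0.0062 0.0056 mid 0.0002
0.102 45 x max 0.0066 y -0.0064 0.0059 mid -0.0007
0.114 44 x max 0.0066 y -0.0067 0.0061 mid 0.0002
0.126 13 x max 0.0064 y -0.0048 0.0042 mid -0.0008
0.131969989285191
```

Call:
play_rows(
  rows=[
    [15.4, -39.5, 0, 0, 0, 0, 0.1],
    [15.4, -39.5, 0, 0, 0, 0, 0.1],
    [15.4, -39.5, 0, 0, 0, 0, 0.1],
    [15.4, -39.5, 0, 0, 0, 0, 0.1],
    [15.4, -39.5, 0, 0, 0, 0, 0.1],
    [15.4, -39.5, 0, 0, 0, 0, 0.1],
    [15.4, -39.5, 0, 0, 0, 0, 0.1],
    [15.4, -39.5, 0, 0, 0, 0, 0.1],
    [15.4, -39.5, 0, 0, 0, 0, 0.1],
    [15.4, -39.5, 0, 0, 0, 0, 0.1],
    [12, -39.2, 0, 0, 0.15, 0, 0.1],
    [11, -39.2, 2, 0, 0.3, 0, 0.1],
    [11, -39.2, 4, 0, 0.45, 0, 0.1],
    [12, -39.2, 5, 0, 0.611, 0, 0.1],
    [12, -39.2, 5, 0, 0.611, 0, 0.1],
    [12, -39.2, 5, 0, 0.611, 0, 0.1],
    [12, -39.2, 5, 0, 0.611, 0, 0.1],
  ],
)

```text
time: 11.75
tool_pos: [0.4594, 0.1102, 0.2946]
tool_rot: [3.141, -0.61, 0.305]
contact_force: [0.1, 1.1, -0.4]
opening: 0.0255
grip_force: 25.0
```

```bash
python3 - <<'E'
from h import *
brief()
m,T=pose("wrist")
p,d=optics.read_camera("wrist"); np.savez("pics/w4.npz",p=p,d=d,T=T); cv2.imwrite("pics/w4.png",p[:,:,::-1])
C=np.array([.581,.150,.111]); n=-np.sin(np.radians(35))*E+np.cos(np.radians(35))*Z
D=down(np.radians(35))
rel([(C+n*.168,D),(C+n*.148,D),(C+n*.048,D)])
E
```

```text
11.75 [0.459 0.11  0.295] [ 3.141 -0.61   0.305] F [ 0.082  1.064 -0.351] M [-0.102  0.377  0.035] 0.02545330193461175 24.99998152256012
[-0.11 -0.14  5.58] [0.001 0.    0.   ]
[-0.1  -0.14  7.58] [0.001 0.    0.   ]
[-0.1  -0.14 17.58] [0.001 0.    0.   ]
```

View pics/w4.png

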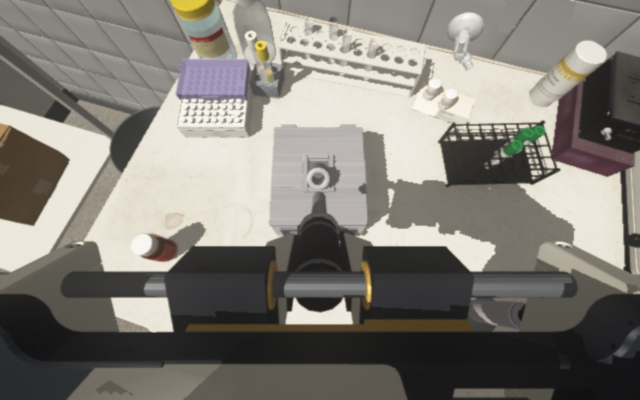

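The probe is centred and aimed straight at the socket ring at (319,177). Measuring the ring in the tool frame.

```bash
python3 - <<'E'
from h import *
g=np.load("pics/w4.npz"); m=optics.camera_model("wrist")
W=cloud(m,m["tool_from_camera"],g["d"])[150:200,295:345].reshape(-1,3)
k=(np.hypot(W[:,0],W[:,1])<.025); z=W[k,2]; print(np.histogram(z,bins=np.arange(.18,.27,.005)))
for a,b in ((.218,.226),(.22,.23)):
    q=W[k&(W[:,2]>a)&(W[:,2]<b)]; q=q[q[:,0]>-.02]
    print(len(q),np.median(q[:,2]),cv2.minEnclosingCircle((q[:,:2]*1000).astype(np.float32)),q[:,:2].min(0),q[:,:2].max(0))
gr=cv2.cvtColor(g["p"],cv2.COLOR_RGB2GRAY)[160:195,300:340]
print(gr[::2,::2])
E
```

```text
(array([  0,   0,   0,   0,   0,   0,   0,   0, 284,  29,  43, 128,  69,
        84,  98,  87,  79,  76]), array([0.18 , 0.185, 0.19 , 0.195, 0.2  , 0.205, 0.21 , 0.215, 0.22 ,
       0.225, 0.23 , 0.235, 0.24 , 0.245, 0.25 , 0.255, 0.26 , 0.265,
       0.27 ]))
294 0.22293211352884418 ((-0.33250725269317627, -1.3777333498001099), 15.394036293029785) [-0.015 -0.016] [0.015 0.014]
313 0.22298852065248628 ((-0.33250725269317627, -1.3777333498001099), 15.394036293029785) [-0.015 -0.016] [0.015 0.014]
[[183 184 183 174 122 168 172 172 172 172 171 171 170 169 169 180 171 123
  172 183]
 [187 181 181 174 113 127 131 130 123 115 117 123 128 128 157 181 171 123
  183 186]
 [191 175 182 175 115 128 127 119 110  99  92  89 106 124 155 180 173 155
  190 191]
 [185 169 181 174 111 125 124 117 109 105  94  88  84 101 121 163 159 119
  179 186]
 [184 170 179 173 111 129 144 181 190 195 177 142 102  86  93  94  94  95
  152 183]
 [183 170 181 173 123 167 215 213 204 201 200 197 178 112  86  92  94  93
   99 118]
 [185 171 181 174 162 224 209 186 166 157 171 189 191 176 109  91  94  93
   95 107]
 [
[... 233 characters left out ...]
  93  94
   93 116]
 [184 177 180 194 210 189 109  83  82  84  85 122 188 210 175 100  93  92
   93 127]
 [184 178 180 185 191 196 153  92  84  90 110 148 221 198 153  94  92  94
  115 167]
 [186 180 181 178 149 198 199 162 124 125 151 212 210 185 117  89  94 101
  168 187]
 [186 181 180 178 132 176 198 201 202 203 205 203 187 145 114  94 148 138
  182 185]
 [184 181 181 181 170 184 179 191 191 192 188 169 139 125 162 169 177 131
  162 178]
 [176 178 175 174 168 181 181 179 177 173 174 169 175 179 175 171 174 136
  168 175]
 [180 176 165 164 166 165 164 155 131 109 102 118 154 160 167 173 173 167
  174 175]
 [175 176 176 176 177 176 174 143 116 102  87  83 128 174 176 177 176 178
  177 177]]
```

Call:
play_rows(
  rows=[
    [-0.05, -0.12, 3, 0, 0, 0, 0.1],
    [-0.05, -0.12, 6, 0, 0, 0, 0.1],
    [-0.05, -0.12, 7.5, 0, 0, 0, 0.1],
    [-0.05, -0.12, 8, 0, 0, 0, 0.1],
    [-0.05, -0.12, 8.5, 0, 0, 0, 0.1],
    [-0.05, -0.12, 9, 0, 0, 0, 0.1],
    [-0.05, -0.12, 9.5, 0, 0, 0, 0.1],
    [-0.05, -0.12, 10, 0, 0, 0, 0.1],
  ],
)

```text
time: 12.6
tool_pos: [0.5136, 0.1292, 0.2128]
tool_rot: [3.141, -0.612, 0.306]
contact_force: [0.4, 0.0, 0.2]
opening: 0.0253
grip_force: 25.0
```

Call:
play_rows(
  rows=[
    [0, 0, 0.6, 0, 0, 0, 0.1],
    [0, 0, 1.2, 0, 0, 0, 0.1],
    [0, 0, 1.8, 0, 0, 0, 0.1],
    [0, 0, 2.4, 0, 0, 0, 0.1],
    [0, 0, 3, 0, 0, 0, 0.1],
    [0, 0, 3, 0, 0, 0, 0.1],
  ],
)

```text
time: 13.2
tool_pos: [0.5297, 0.1345, 0.187]
tool_rot: [-3.141, -0.61, 0.306]
contact_force: [-0.9, -0.4, -1.3]
opening: 0.0258
grip_force: 25.0
```

```bash
python3 - <<'E'
from h import *
brief(); p,d=optics.read_camera("wrist"); cv2.imwrite("pics/w5.png",cv2.resize(p[130:330,220:420,::-1],None,fx=2.5,fy=2.5))
m=optics.camera_model("wrist")
W=cloud(m,m["tool_from_camera"],d)[120:230,280:360].reshape(-1,3)
k=(np.hypot(W[:,0],W[:,1])<.018)&(W[:,2]>.08); print(np.histogram(W[k,2],bins=np.arange(.05,.14,.003)))
E
```

```text
13.2 [0.53  0.135 0.187] [-3.141 -0.61   0.306] F [-0.876 -0.36  -1.27 ] M [-0.102  0.463 -0.   ] 0.025834080639050662 24.999891221523285
(array([  0,   0,   0,   0,   0,   0,   0,   0,   0,   0,  16,  15,  15,
       200, 252,  47,  40,  35,  32,  25,  34,  36,  45,  47,  29,  32,
        20,  24,   6,  14]), array([0.05 , 0.053, 0.056, 0.059, 0.062, 0.065, 0.068, 0.071, 0.074,
       0.077, 0.08 , 0.083, 0.086, 0.089, 0.092, 0.095, 0.098, 0.101,
       0.104, 0.107, 0.11 , 0.113, 0.116, 0.119, 0.122, 0.125, 0.128,
       0.131, 0.134, 0.137, 0.14 ]))
```

View pics/w5.png

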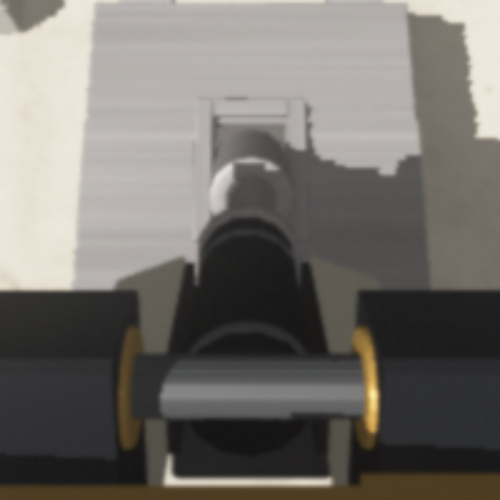

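The shank is in the socket, with the mouth ring 92 mm ahead of the TCP. About 4.4 cm remains.

Call:
play_rows(
  rows=[
    [0, 0, 0.6, 0, 0, 0, 0.1],
    [0, 0, 1.2, 0, 0, 0, 0.1],
    [0, 0, 1.8, 0, 0, 0, 0.1],
    [0, 0, 2.4, 0, 0, 0, 0.1],
    [0, 0, 3, 0, 0, 0, 0.1],
    [0, 0, 3.5, 0, 0, 0, 0.1],
    [0, 0, 3.9, 0, 0, 0, 0.1],
    [0, 0, 4.1, 0, 0, 0, 0.1],
    [0, 0, 4.2, 0, 0, 0, 0.1],
    [0, 0, 4.2, 0, 0, 0, 0.1],
  ],
)

```text
time: 14.25
tool_pos: [0.5532, 0.139, 0.1591]
tool_rot: [-3.13, -0.596, 0.306]
contact_force: [-4.3, 0.3, -4.0]
opening: 0.0258
grip_force: 25.0
```

```bash
python3 - <<'E'
from h import *
brief(); print(robot.observe()["qpos"],robot.observe()["qvel"])
C=np.array([.581,.150,.111]); n=-np.sin(np.radians(35))*E+np.cos(np.radians(35))*Z
D=down(np.radians(35)); rel([(C+n*.048,D)])
E
```

```text
14.25 [0.553 0.139 0.159] [-3.13  -0.596  0.306] F [-4.258  0.329 -4.005] M [-0.395  1.72   0.133] 0.025843608488342766 25.00009685754776
[0.021 0.309 2.029 0.645 0.285 0.707] [ 0.    -0.     0.001 -0.002 -0.002  0.001]
[-0.3  -0.2   0.86] [-0.012  0.015  0.   ]
```

The wrist joint q5 is at its limit (0.285), so the last ~8 mm can't be reached in this grasp. I'll release, back off along the axis, and push the handle's top with closed fingers.

Call:
play_rows(
  rows=[
    [0, 0, 0, 0, 0, 0, 0.45],
    [0, 0, 0, 0, 0, 0, 0.7],
    [0, 0, 0, 0, 0, 0, 0.7],
    [0, 0, 0, 0, 0, 0, 0.7],
    [0, 0, 0, 0, 0, 0, 0.7],
    [0, 0, -1, 0, 0, 0, 0.7],
    [0, 0, -3, 0, 0, 0, 0.7],
    [0, 0, -6, 0, 0, 0, 0.7],
    [0, 0, -9, 0, 0, 0, 0.7],
    [0, 0, -9, 0, 0, 0, 0.7],
    [0, 0, -9, 0, 0, 0, 0.7],
  ],
)

```text
time: 15.35
tool_pos: [0.5071, 0.1225, 0.2358]
tool_rot: [-3.133, -0.603, 0.306]
contact_force: [0.4, 1.1, 0.0]
opening: 0.0641
grip_force: 0.0
```

```bash
python3 - <<'E'
from h import *
brief(); m,T=pose("wrist"); p,d=optics.read_camera("wrist"); cv2.imwrite("pics/w6.png",p[80:330,160:480,::-1].repeat(2,0).repeat(2,1)); np.savez("pics/w6.npz",p=p,d=d,T=T)
C=np.array([.581,.150,.111]); n=-np.sin(np.radians(35))*E+np.cos(np.radians(35))*Z; t=np.stack([np.cos(np.radians(35))*E+np.sin(np.radians(35))*Z,F],1)
W=cloud(m,T,d).reshape(-1,3)-C; s=W@n; q=W@t
k=(np.hypot(q[:,0],q[:,1])<.017)&(s>-.02)&(s<.1)
for a in np.arange(-.02,.1,.005):
    j=k&(s>=a)&(s<a+.005)
    if j.sum()>3: print(a.round(3),j.sum(),"u max",np.percentile(q[j,0],97),"v",q[j,1].min(),q[j,1].max())
print("handle top s",np.percentile(s[k],[98,99.5]))
print(robot.observe()["qpos"]); D=down(np.radians(35)); rel([(C+n*.15,D),(C+n*.093,D)])
E
```

```text
15.35 [0.507 0.122 0.236] [-3.133 -0.603  0.306] F [0.389 1.079 0.036] M [-0.079  0.316 -0.012] 0.06408071151347229 0.0
-0.02 26 u max 0.015387388716519035 v -0.01501833504644846 0.014168054531488184
-0.015 24 u max 0.015250740234156183 v -0.0148908999711951 0.011503768564173938
-0.01 31 u max 0.015317394674554934 v -0.01473338690772374 0.014829942856226306
-0.005 45 u max 0.01532349372415554 v -0.01462523414155365 0.014398209288470442
0.0 120 u max 0.014250005372381951 v -0.014535023854533539 0.014290190123112704
0.005 105 u max 0.011213568157983501 v -0.014482567042008225 0.012902224558298815
0.01 35 u max 0.009965395406069404 v -0.013236799322429375 0.011373533650021564
0.015 39 u max 0.009494105281276323 v -0.013126091261891822 0.011206005536437115
0.02 50 u max 0.009131416533656633 v -0.014041211503352977 0.01194797509245225
0.025 56 u max 0.008756991899794644 v -0.01390220783868702 0.010680101871470556
0.03 55 u max 0.007885423920130369 v -0.013795561585208935 0.011445093694286226
0.035 47 u max 0.00728729604542317 v -0.013587714047957894 0.01100852610099216
0.04 58 u max 0.006996699972386058 v -0.01348991425549313 0.010623101916437562
0.045 63 u max 0.006482939006562521 v -0.013351577186360167 0.011250896527614655
0.05 62 u max 0.005911434963309477 v -0.014092660975231212 0.011091067919449587
0.055 63 u max 0.005425721152309042 v -0.013971725201279856 0.010771286809305647
0.06 72 u max 0.005029057912081949 v -0.013824597383933337 0.011242622751096693
0.065 64 u max 0.004566907138031923 v -0.012675568393499322 0.011057463213501404
0.07 108 u max 0.004372641492239042 v -0.014282594389544014 0.011557400117457234
0.075 561 u max 0.0028815206879482668 v -0.013359648064102597 0.010555060963887542
handle top s [0.078 0.078]
[-0.023  0.097  2.042  0.438  0.468  0.901]
[-0.65 -0.39 -0.31] [-0.01  0.01  0.  ]
[-0.59 -0.33  5.38] [-0.01  0.01  0.  ]
```

View pics/w6.png

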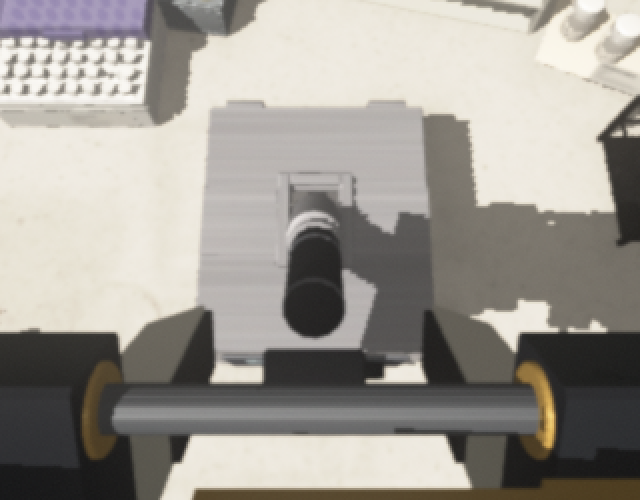

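The probe is in, leaning a little in the bore play with its top at s=78 mm against 75 mm nominal. I'll close the fingers and push on the top.

Call:
play_rows(
  rows=[
    [-0.4, -0.2, -1, -0.01, 0.01, 0, 0],
    [-0.8, -0.3, -1, -0.01, 0.01, 0, 0],
    [-0.8, -0.3, -1, -0.01, 0.01, 0, 0],
    [-0.8, -0.3, -1, -0.01, 0.01, 0, 0],
    [-0.8, -0.3, -1, -0.01, 0.01, 0, 0],
    [-0.8, -0.3, -1, -0.01, 0.01, 0, 0],
    [-0.8, -0.3, -1, -0.01, 0.01, 0, 0],
    [-0.8, -0.3, -1, -0.01, 0.01, 0, 0],
    [-0.8, -0.3, 1.5, -0.01, 0.01, 0, 0],
    [-0.8, -0.3, 3.5, -0.01, 0.01, 0, 0],
    [-0.8, -0.3, 4.3, -0.01, 0.01, 0, 0],
    [-0.8, -0.3, 4.7, -0.01, 0.01, 0, 0],
    [-0.8, -0.3, 4.9, -0.01, 0.01, 0, 0],
    [-0.8, -0.3, 4.9, -0.01, 0.01, 0, 0],
  ],
)

```text
time: 16.8
tool_pos: [0.5259, 0.1322, 0.1908]
tool_rot: [3.141, -0.611, 0.306]
contact_force: [-0.5, 0.7, 0.7]
opening: 0.0007
grip_force: 0.0
```

Call:
play_rows(
  rows=[
    [0, 0, 0.2, 0, 0, 0, 0],
    [0, 0, 0.35, 0, 0, 0, 0],
    [0, 0, 0.5, 0, 0, 0, 0],
    [0, 0, 0.6, 0, 0, 0, 0],
    [0, 0, 0.6, 0, 0, 0, 0],
  ],
)

```text
time: 17.3
tool_pos: [0.5304, 0.1331, 0.1873]
tool_rot: [3.139, -0.615, 0.306]
contact_force: [-3.5, -1.4, 8.6]
opening: 0.0006
grip_force: 4.6
```

Call:
play_rows(
  rows=[
    [0, 0, 0.15, 0, 0, 0, 0],
    [0, 0, 0.25, 0, 0, 0, 0],
    [0, 0, 0.25, 0, 0, 0, 0],
  ],
)

```text
time: 17.6
tool_pos: [0.5332, 0.1336, 0.1881]
tool_rot: [3.137, -0.621, 0.307]
contact_force: [-11.7, -2.4, 25.7]
opening: 0.0004
grip_force: 13.6
```

Call:
play_rows(
  rows=[
    [0, 0, -0.5, 0, 0, 0, 0],
    [0, 0, -2, 0, 0, 0, 0],
    [0, 0, -5, 0, 0, 0, 0],
    [0, 0, -8, 0, 0, 0, 0.3],
    [0, 0, -8, 0, 0, 0, 0.7],
    [0, 0, -8, 0, 0, 0, 0.7],
    [0, 0, -8, 0, 0, 0, 0.7],
    [0, 0, -8, 0, 0, 0, 0.7],
  ],
)

```text
time: 18.4
tool_pos: [0.4867, 0.12, 0.2477]
tool_rot: [-3.141, -0.609, 0.305]
contact_force: [-0.2, -0.1, -0.2]
opening: 0.036
grip_force: 0.0
```

```bash
cat > chk.py <<'E'
from h import *
import sys
brief(); m,T=pose("wrist"); p,d=optics.read_camera("wrist"); cv2.imwrite(f"pics/{sys.argv[1]}.png",p[80:330,160:480,::-1].repeat(2,0).repeat(2,1))
C=np.array([.581,.150,.111]); n=-np.sin(np.radians(35))*E+np.cos(np.radians(35))*Z; t=np.stack([np.cos(np.radians(35))*E+np.sin(np.radians(35))*Z,F],1)
W=cloud(m,T,d).reshape(-1,3)-C; s=W@n; q=W@t
k=(np.hypot(q[:,0],q[:,1])<.02)&(s>-.02)&(s<.1)
for a in np.arange(-.01,.1,.005):
    j=k&(s>=a)&(s<a+.005)
    if j.sum()>3: print(a.round(3),j.sum(),"u",np.percentile(q[j,0],[3,97]),"v",q[j,1].min(),q[j,1].max())
j=k&(s>.068); print("top s",np.percentile(s[j],[5,50,95,99]))
c=W[j]; c=c[np.hypot(*(c@t-np.median(c@t,0)).T)<.009]; N=np.linalg.svd(c-c.mean(0))[2][2]; N*=np.sign(N@n); print("top face normal in u,v,n (deg)",np.degrees([N@t[:,0],N@t[:,1]]))
L=W[(abs(q[:,1])<.06)]+C; z=L[(abs(L[:,2]-.087)<.008)&(abs(L@E-.655)<.02)][:,2]; y=L[(abs(L[:,2]-.087)<.008)&(abs(L@E-.56)<.015)][:,2]; print("lid z back/front",np.median(z),np.median(y))
E
python3 chk.py w7
```

```text
18.4 [0.487 0.12  0.248] [-3.141 -0.609  0.305] F [-0.169 -0.117 -0.214] M [-0.13   0.313  0.04 ] 0.03596634208402847 0.0
-0.01 21 u [0.005 0.015] v -0.01179279773699545 0.014688933569474767
-0.005 41 u [-0.001  0.015] v -0.015229961265515143 0.014432567976849265
0.0 100 u [0.001 0.014] v -0.01504427547877289 0.014429450393797666
0.005 90 u [-0.004  0.011] v -0.014839497230527108 0.013042743938167423
0.01 26 u [0.002 0.01 ] v -0.012348632702627035 0.010513964344182364
0.015 27 u [0.002 0.009] v -0.012152944310116163 0.011386339598731351
0.02 39 u [-0.004  0.009] v -0.014185352831194518 0.011265017798886438
0.025 40 u [-0.     0.009] v -0.012883538287283544 0.011181810790523774
0.03 41 u [-0.     0.008] v -0.013676678272469586 0.01092899170665548
0.035 37 u [-0.001  0.007] v -0.012416135769897696 0.010810533596178585
0.04 42 u [-0.001  0.007] v -0.013264660471564863 0.010592497152855566
0.045 45 u [-0.001  0.006] v -0.01393687486254303 0.010429843912418338
0.05 44 u [-0.003  0.006] v -0.012770384170446477 0.01116322569583448
0.055 52 u [-0.003  0.006] v -0.013558371674292987 0.010962491337298017
0.06 47 u [-0.003  0.005] v -0.01323901289321568 0.010783887847796679
0.065 44 u [-0.002  0.005] v -0.012133555125214327 0.01059205589208583
0.07 96 u [-0.019  0.004] v -0.013844246198176282 0.011329785199374914
0.075 561 u [-0.018  0.003] v -0.013627652277601265 0.011207298726723708
top s [0.072 0.077 0.078 0.078]
top face normal in u,v,n (deg) [-4.816  0.193]
lid z back/front 0.08700152177077969 0.08709797349370396
```

View pics/w7.png

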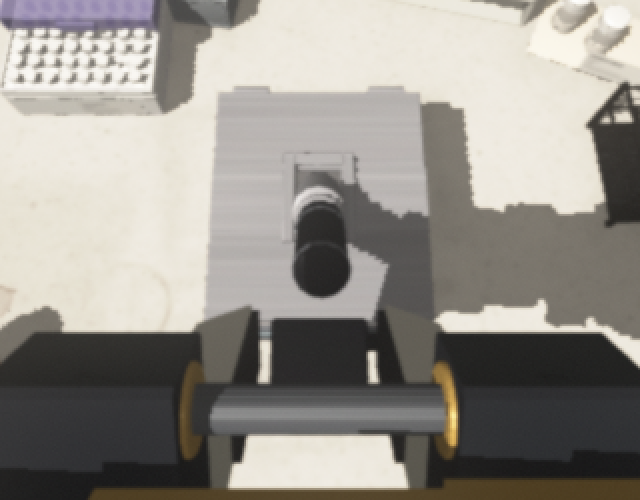

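The lid is shut and the collar is at the mouth, but the handle still leans about 5° in the bore play. I'll regrip it once with the fingers turned 90° so that closing straightens it, then press the collar flat.

Call:
play_rows(
  rows=[
    [0.27, 0.1, 0, 0, 0, 0.14, 0.8],
    [0.27, 0.1, 0, 0, 0, 0.28, 0.8],
    [0.27, 0.1, 0, 0, 0, 0.42, 0.8],
    [0.27, 0.1, 0, 0, 0, 0.56, 0.8],
    [0.27, 0.1, 0, 0, 0, 0.7, 0.8],
    [0.27, 0.1, 0, 0, 0, 0.84, 0.8],
    [0.27, 0.1, 0, 0, 0, 0.98, 0.8],
    [0.27, 0.1, 0, 0, 0, 1.12, 0.8],
    [0.27, 0.1, 0, 0, 0, 1.26, 0.8],
    [0.27, 0.1, 0, 0, 0, 1.4, 0.8],
    [0.27, 0.1, 0, 0, 0, 1.571, 0.8],
    [0.27, 0.1, 0, 0, 0, 1.571, 0.8],
    [0.27, 0.1, 0, 0, 0, 1.571, 0.8],
  ],
)

```text
time: 19.75
tool_pos: [0.4892, 0.1197, 0.2499]
tool_rot: [-2.532, -0.002, -1.263]
contact_force: [0.0, 0.3, -0.6]
opening: 0.0731
grip_force: 0.0
```

```bash
python3 - <<'E'
from h import *
brief(); print(robot.observe()["qpos"])
C=np.array([.581,.150,.111]); n=-np.sin(np.radians(35))*E+np.cos(np.radians(35))*Z
D=down(np.radians(35))@R.from_euler("z",np.pi/2).as_matrix(); rel([(C+n*.15-.001*F,D),(C+n*.074-.001*F,D)])
E
```

```text
19.75 [0.489 0.12  0.25 ] [-2.532 -0.002 -1.263] F [ 0.024  0.288 -0.626] M [0.035 0.326 0.051] 0.07312919314670493 0.0
[-0.027  0.037  2.064  0.407  0.492  2.5  ]
[-0.03  0.04  1.93] [0.001 0.    0.003]
[-0.03  0.04  9.53] [0.001 0.    0.003]
```

Call:
play_rows(
  rows=[
    [0, 0, 3, 0, 0, 0, 0.8],
    [0, 0, 6, 0, 0, 0, 0.8],
    [0, 0, 8.5, 0, 0, 0, 0.8],
    [0, 0, 9.5, 0, 0, 0, 0.8],
    [0, 0, 9.5, 0, 0, 0, 0.15],
    [0, 0, 9.5, 0, 0, 0, 0.15],
    [0, 0, 9.5, 0, 0, 0, 0.15],
    [0, 0, 9.5, 0, 0, 0, 0.15],
    [0, 0, 9.5, 0, 0, 0, 0.15],
    [0, 0, 9.5, 0, 0, 0, 0.15],
    [0, 0, 9.5, 0, 0, 0, 0.15],
    [0, 0, 9.5, 0, 0, 0, 0.15],
    [0, 0, 9.5, 0, 0, 0, 0.15],
    [0, 0, 9.5, 0, 0, 0, 0.15],
  ],
  squeeze=20,
)

```text
time: 21.15
tool_pos: [0.541, 0.1359, 0.1731]
tool_rot: [-2.531, 0.0, -1.265]
contact_force: [-5.3, -1.5, 4.7]
opening: 0.0252
grip_force: 20.0
```

Gripped and straight. Now press axially a few mm and read the force.

Call:
play_rows(
  rows=[
    [0, 0, 0.15, 0, 0, 0, 0.15],
    [0, 0, 0.3, 0, 0, 0, 0.15],
    [0, 0, 0.4, 0, 0, 0, 0.15],
    [0, 0, 0.4, 0, 0, 0, 0.15],
  ],
)

```text
time: 21.55
tool_pos: [0.5422, 0.1362, 0.1714]
tool_rot: [-2.534, 0.002, -1.263]
contact_force: [-20.1, -6.3, 17.8]
opening: 0.0254
grip_force: 20.2
```

Call:
play_rows(
  rows=[
    [0, 0, -0.2, 0, 0, 0, 0.15],
    [0, 0, -0.2, 0, 0, 0, 0.5],
    [0, 0, -0.2, 0, 0, 0, 0.8],
    [0, 0, -0.2, 0, 0, 0, 0.8],
    [0, 0, -0.2, 0, 0, 0, 0.8],
    [0, 0, -0.2, 0, 0, 0, 0.8],
    [0, 0, -0.2, 0, 0, 0, 0.8],
    [0, 0, -2, 0, 0, 0, 0.8],
    [0, 0, -5, 0, 0, 0, 0.8],
    [0, 0, -9, 0, 0, 0, 0.8],
    [0, 0, -12, 0, 0, 0, 0.8],
    [0, 0, -12, 0, 0, 0, 0.8],
  ],
)

```text
time: 22.75
tool_pos: [0.4785, 0.1149, 0.2731]
tool_rot: [-2.527, -0.001, -1.265]
contact_force: [0.6, -0.3, -0.1]
opening: 0.0734
grip_force: 0.0
```

```bash
python3 chk.py w8; python3 - <<'E'
from h import *
for n,ks in (("scene",((375,180),(360,248),(228,285))),("top",((188,237),(320,259),(388,211)))):
    m,T=pose(n); p,d=optics.read_camera(n); W=cloud(m,T,d)
    for u,v in ks: print(n,u,v,W[v,u])
E
```

```text
22.75 [0.479 0.115 0.273] [-2.527 -0.001 -1.265] F [ 0.616 -0.295 -0.071] M [-0.022  0.266 -0.008] 0.07338484680031775 0.0
-0.01 12 u [-0.016  0.013] v -0.0152203608084857 0.0008219736564835313
-0.005 30 u [-0.005  0.015] v -0.015649589028604867 0.0075396167619284655
0.0 55 u [-0.007  0.015] v -0.015234149106609801 0.011020417394677077
0.005 62 u [-0.013  0.011] v -0.015225913802384602 0.005175590958671076
0.01 14 u [-0.01   0.009] v -0.013914672766822291 -0.003078728684662113
0.015 15 u [-0.011  0.009] v -0.014168011287130768 -0.0019248276206145203
0.02 34 u [-0.012  0.009] v -0.014138557470683105 0.00364047007407903
0.025 23 u [-0.014  0.008] v -0.014118664135703465 0.00015496940269886527
0.03 23 u [-0.012  0.008] v -0.014129632657947781 -0.00191381071734406
0.035 21 u [-0.01   0.007] v -0.014103428701707065 0.0018607561859313366
0.04 30 u [-0.015  0.007] v -0.014154373961045368 -0.0002993985402839641
0.045 24 u [-0.013  0.006] v -0.013973245968809526 -0.0050604714428971465
0.05 29 u [-0.014  0.006] v -0.013892025033556351 0.0031518520216159496
0.055 30 u [-0.016  0.006] v -0.014467648539377133 -0.0004883262504403569
0.06 29 u [-0.013  0.005] v -0.014196940560675246 -0.003877403820227379
0.065 21 u [-0.014  0.005] v -0.014256401859259561 -0.0031725831650608292
0.07 77 u [-0.019  0.005] v -0.014437082251141209 0.011686169477627633
0.075 464 u [-0.018  0.002] v -0.014321853502999247 0.009993400266729902
top s [0.073 0.077 0.078 0.079]
top face normal in u,v,n (deg) [-6.36  -0.492]
lid z back/front 0.08710683692595433 0.08713951143343207
scene 375 180 [ 0.477 -0.113  0.14 ]
scene 360 248 [0.372 0.036 0.045]
scene 228 285 [0.421 0.362 0.066]
top 188 237 [0.434 0.349 0.07 ]
top 320 259 [0.379 0.028 0.045]
top 388 211 [ 0.494 -0.122  0.153]
```

It settles back to the same free-rest lean allowed by the bore play, with the collar on the mouth. The lid is shut, the vial, bottle and stirrer haven't moved, and the robot is clear.

```bash
python3 -c "
from cell import robot
print(robot.hand_in())"
```

```text
the job is handed in; nothing more can be done
None
```

I shut the lid fully, pushed the probe through the socket until its collar met the mouth, and let go; the job is handed in at about 23 s. The probe leans about 5° in the loose bore, so the collar rests on its front edge rather than flat; pressing it flat once did not hold. The stirring rod, vial and bottle have not moved.

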